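# Gauge the spindle sleeves and hold the one that fits above the coin counter's spindle

### The arm

A 6-joint arm with a two-finger parallel gripper is mounted at the origin on the work surface. World frame = base frame: x ahead of the robot, y to its left, z up, the work surface at z = 0. Lengths are in m, angles in rad, forces in N, time in s.
With the tool pointing down it reaches from about 0.4 to 0.825 m from the base axis. Payload 7 kg.
Tool frame: the origin (TCP) lies on the centre line of the jaws, within the pads' length; the fingertips stand 22 mm ahead of it and the grasp point (between the pads) lies 3 mm ahead of it; z points along the fingers, y is the line along which they close (so a half turn about z gives the same grasp; the last joint's range is limited). The gripper opens to 88 mm and grips with 3 to 60 N. Pads are 19 mm wide; open, the fingers measure 130 mm over their backs; the gripper's body (78 mm by 193 mm) begins 47 mm behind the grasp point.
Start: joints at [1.437, 0.359, 0.012, 0, -1.224, -0.288], TCP at [0.276, 0.616, 0.214] pointing down, gripper open.
Joint ranges: [-3.07, 3.07], [-1.43, 2.12], [-1.02, 1.25], [-3.03, 1.67], [-3.05, -0], [-3.03, 3.03]. Speed limits (rad/s): [2.39, 2.39, 3.01, 3.14, 3.14, 3.14].

### API

Orientations are given as [roll, pitch, yaw] about the fixed x, y, z axes, in that order (R = Rz(yaw) Ry(pitch) Rx(roll)).
In Python, from station import monitor, viewer, order gives the robot as it stands. The module is installed in compiled form; this text tells all that it offers.
- The arm moves only by the tool servo_tool, never from a script. Its argument "targets" is a list of rows, each an object with "angular": the turn, a rotation vector about the tool's x, y, z in degrees, a list of three; "xyz": the shift along the tool's x, y, z in cm, a list of three; "claw": the finger opening in cm, from 0 to 8.76. A call has 1 to 20 rows; each row shifts and turns the commanded pose from where the row before left it, along the tool's axes as they then stand; what a row does not reach is not made up. A row lasts 1/10 s, in which the tool goes at most 50 mm and 8.59 degrees, less where a joint would pass 70% of its speed; a pose out of reach is approached as far as the arm can. A call is refused whole if a number of a shift passes 5 or a number of a turn 8.59, either way. A call with a gripper value outside its range is refused whole. The fingers move at their own pace and stop on an object; "force" is the grip in N (left out, the last holds). Time passes only in rows, so rows that do not move let the fingers close. It gives the time, the measured TCP pose, the force, the opening and the grip force at its end, in the units of the state.
- monitor.get_state(): the state, without advancing time (a new reading comes with each control period).
- viewer.grab_frame(name): name is "scene" or "top"; returns a dict with "color" (420x560x3 uint8, blue, green, red), "fovy" (degrees; the focal length in pixels is half the picture's height over the tangent of half this angle, whatever the lens; pixels are square), "cx", "cy" (the principal point, pixels), "R" (3x3) and "t" (3): a world point X has camera coordinates R X + t. Camera axes: x right, y down, z forward; pixel columns grow to the right and rows downward; lengths in m; the calibration is good to about 2 mm. A picture is of the moment at which its call begins. There is no depth.
- order.job_done(): hands the job in; it is judged then, once.
The state is a dict: "t": time; "q": joint angles; "qd": joint speeds; "joint_efforts": joint torques, N m; "eef_pos": TCP position; "ee_rot": TCP orientation; "force": force on the tool from outside, world axes, zero at the start; "moment": the same for the moment, N m; "width": finger opening in m; "gripper_force": force on a finger pad.
Only numpy, scipy, OpenCV 4.12 (cv2) and the standard library are available. Lean on these libraries where they do the work, as an engineer would, in place of code of your own. Each camera call takes 0.05 s, during which the arm holds its last target. There are 200 camera calls.

### The job

Find which bronze sleeve fits by trying it on the gauge pin, not on the old spindle: let it down without forcing, and if it will not slide all the way to the gauge's foot set it down in the nickel tray and try the other; a sleeve you had no need to try stays where it stands. Carry the one that fits over the rim of the coin counter's bowl and finish still holding it in the gripper, upright and in line with the bare spindle, about 10 mm above its tip, so that I can oil the spindle before it goes on. Touch no part of the counter, do not drop a sleeve, and leave the other things on the desk where they are.

Things in the scene. Friction and masses are not known exactly. Their poses are not given: they have to be found in the camera images.
- sleeve_a_mid (a point): Centre (on the axis, half-way up) of one of the two plain bronze sleeves: open tube standing upright on the desk, outside diameter 32 mm, height 42 mm, z along its axis, about 0.2 kg. Outside the two are the same; one has a 18 mm bore and slides right down the 15 mm gauge pin, the other has a 12 mm bore and stops on the pin's tapered nose. Which of the two it is, is not told here: the bore can be seen from above or found by trying.
- sleeve_b_mid (a point): Centre (on the axis, half-way up) of one of the two plain bronze sleeves: open tube standing upright on the desk, outside diameter 32 mm, height 42 mm, z along its axis, about 0.2 kg. Outside the two are the same; one has a 18 mm bore and slides right down the 15 mm gauge pin, the other has a 12 mm bore and stops on the pin's tapered nose. Which of the two it is, is not told here: the bore can be seen from above or found by trying.
- gauge_top (a point): Centre of the top of the steel gauge pin. The pin stands upright in the middle of a round steel foot (56 mm diameter, 12 mm thick, fixed to the desk). It is 15 mm in diameter and stands 40 mm above the foot, so its top is 52 mm above the desk; its upper 8 mm taper to 8 mm diameter. A sleeve that fits goes down until its lower end rests on the foot.
- tray: Nickel-plated open tray, fixed to the desk; origin under its centre, outside 120 mm (its x) by 160 mm (its y), wall 4 mm thick and 16 mm high, floor 4 mm thick.
- spindle_tip (a point): Centre of the top of the coin counter's bare drive spindle, 200 mm above the desk; z up. The spindle is steel, 15 mm in diameter, upright, its top 7 mm tapered to 9 mm; it stands in the middle of the open hopper bowl.
- counter: Cast-iron coin counter, fixed to the desk; origin at desk level right below the spindle. Bed 300 mm (its x) by 220 mm (its y); open round bowl on top, 210 mm outside and 198 mm inside diameter, rim 172 mm above the desk (28 mm below the spindle's tip). Chute and bag ring at its -x end (to 220 mm from the origin), crank on its -y side (its handle reaches 210 mm from the spindle's axis and up to about 175 mm above the desk).
- tube_rack: Bystander: wooden rack with four upright clear coin tubes, 126 mm (its x) by 44 mm, 78 mm high; origin under its centre. It stands between the gauge and the counter.
- cup_weights: Bystander: brass nest of cup weights, 52 mm in diameter, 40 mm high; origin under its centre.
- jar_lid: Bystander: round green glass jar lid with a knob, 84 mm in diameter, 46 mm high; origin under its centre.
- brush: Bystander: cleaning brush lying on the desk, 180 mm long along its x.
- loupe: Bystander: round reading glass lying flat, lens 60 mm in diameter, centre at its origin, 85 mm handle towards its -x.
Things that resemble listed ones, but are neither listed nor needed, are in the scene too. Leave any green or purple look-alike of the part that bears sleeve_b_mid alone.

How it is judged:
On the way:
1. the sleeve that fits has been slid onto the gauge pin until its end rests on the gauge's foot (z of sleeve_b_mid in the frame of gauge_top below -0.015 m and horizontal distance between sleeve_b_mid and gauge_top below 0.004 m and angle between the z axis of sleeve_b_mid and the z axis of gauge_top, either way round below 0.1 rad), for 0.2 s.
At the end, for the whole second after the job is handed in: The wide-bored sleeve is held still by the fingers, touching nothing else, its lower end 2 to 20 mm above the spindle's tip, axis within 5 mm of the spindle's, upright within 0.1 rad; the other sleeve rests in the tray or, if never tried, within 6 mm of its first place (z of sleeve_b_mid in the frame of spindle_tip between 0.023 and 0.041 m and horizontal distance between sleeve_b_mid and spindle_tip below 0.005 m and angle between the z axis of sleeve_b_mid and the z axis of spindle_tip, either way round below 0.1 rad and contact force between sleeve_b and the fingers above 2 N and contact force between sleeve_b and counter below 0.05 N and contact force between sleeve_b and sleeve_a below 0.05 N and linear speed of sleeve_b below 0.02 m/s and (distance of sleeve_a_mid from where it was at the start of the episode below 0.006 m or (x of sleeve_a_mid in the frame of tray between -0.056 and 0.056 m and y of sleeve_a_mid in the frame of tray between -0.076 and 0.076 m and z of sleeve_a_mid in the frame of tray below 0.03 m and contact force between sleeve_a and tray above 0.5 N and linear speed of sleeve_a below 0.02 m/s))); the arm keeps its last pose, push and grip.
It fails at once if the coin counter or its spindle is touched (over 1 N) (contact force between counter and anything else above 1 N).
It fails at once if a sleeve is forced on the gauge (over 50 N) (contact force between gauge and anything else above 50 N).
It fails at once if a sleeve is dropped (falls freely by more than about 20 mm) ((contact force between sleeve_a and anything else below 0.02 N and linear speed of sleeve_a above 0.6 m/s) or (contact force between sleeve_b and anything else below 0.02 N and linear speed of sleeve_b above 0.6 m/s)).
It fails at once if one of the other things on the desk is moved by more than 15 mm or tipped (distance of any of tube_rack, cup_weights, jar_lid, brush, loupe from where it was at the start of the episode above 0.015 m or angle between any of tube_rack, cup_weights, jar_lid, loupe's own z axis and vertical above 0.3 rad).
It also fails if it takes over 64 s, if anything falls off the work surface, if the arm or the gripper's body presses on something with over 40 N, if the wrist force passes 120 N, or if a joint passes its speed limit or range.

## Working session

There is one attempt and no reset: what is moved stays moved. The work goes in short steps, Python scripts to look and compute and a tool call to move; the robot and the scene stay as the last step left them, time stands still between calls to the robot, and variables do not carry over. Pictures are saved under pics/ and viewed, at most 10 in all, crops included, and the job is handed in when it is done.

Besides the shell and the picture viewer there is one more tool, called after "Emit:" as name(argument=value, ...) on one line, values as JSON. servo_tool: Moves the arm, as the interface text tells. Its arguments: {"type":"object","properties":{"targets":{"type":"array"},"force":{"type":"number"}},"required":["targets"]}

```bash
mkdir -p pics; cat > h.py <<'E'
import numpy as np, cv2, pickle
from station import monitor, viewer, order
def grab(n,save=None):
    f=viewer.grab_frame(n); f['f']=f['color'].shape[0]/2/np.tan(np.radians(f['fovy'])/2)
    f['R']=np.array(f['R']);f['t']=np.array(f['t'])
    if save: cv2.imwrite('pics/'+save,f['color']); pickle.dump(f,open('pics/'+save+'.pkl','wb'))
    return f
def load(s): return pickle.load(open('pics/'+s+'.pkl','rb'))
def ray(f,u,v,z):
    c=-f['R'].T@f['t']; d=f['R'].T@np.array([(u-f['cx'])/f['f'],(v-f['cy'])/f['f'],1])
    return c+d*(z-c[2])/d[2]
def proj(f,X):
    p=f['R']@np.array(X)+f['t']; return p[:2]/p[2]*f['f']+[f['cx'],f['cy']]
E
python3 - <<'E'
from h import *
for n in('top','scene'):
    f=grab(n,n+'0.png'); print(n,-f['R'].T@f['t'],f['f'],f['cx'],f['cy'],f['R'].round(3).tolist())
s=monitor.get_state(); print({k:np.round(v,3) for k,v in s.items()})
E
```

```text
top [0.31818824 0.1046682  1.25332948] 438.9612217513857 280.71018574299904 207.9488166542958 [[0.014, -0.999, -0.029], [-0.984, -0.009, -0.176], [0.176, 0.031, -0.984]]
scene [1.17145736 0.46839772 1.07772798] 496.9800725028 287.0058280625385 209.68684841541946 [[-0.48, 0.877, 0.014], [0.681, 0.382, -0.625], [-0.554, -0.29, -0.781]]
{'t': np.float64(0.1), 'q': array([ 1.437,  0.359,  0.011, -0.   , -1.224, -0.288]), 'qd': array([-0.003, -0.002,  0.002,  0.001, -0.002,  0.001]), 'joint_efforts': array([-1.0000e-03, -5.8416e+01,  2.9375e+01,  7.0150e+00,  1.0000e-02,
       -0.0000e+00]), 'eef_pos': array([0.276, 0.615, 0.213]), 'ee_rot': array([ 3.14 , -0.   , -0.422]), 'force': array([ 0.439, -0.465, -0.233]), 'moment': array([0.032, 0.005, 0.007]), 'gripper_force': np.float64(0.0), 'width': np.float64(0.088)}
```

View pics/top0.png

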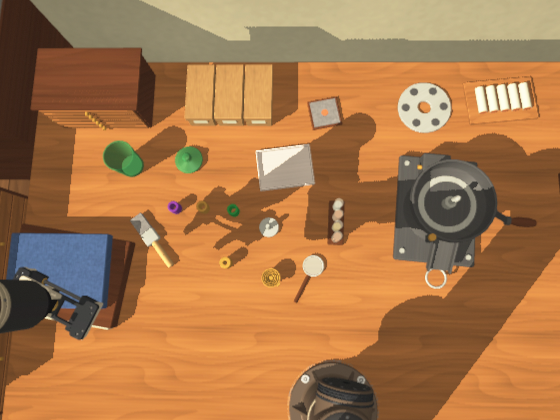

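View pics/scene0.png

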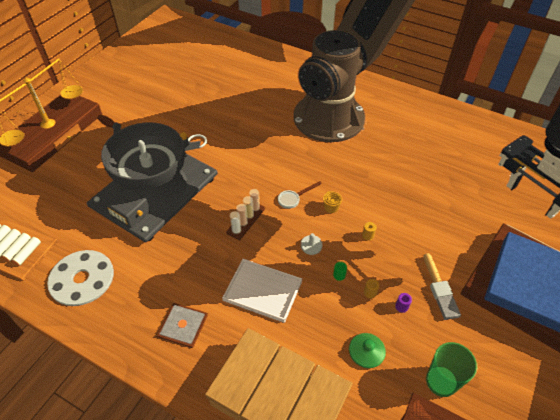

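Top view: bronze-looking sleeves are at (201,207) and (225,263). The look-alikes are purple (174,207) and green (234,211). The brass cup weights are at (271,278), the gauge at (269,227), and the spindle tip near (455,200). I'll confirm with an enlarged crop.

```bash
python3 - <<'E'
from h import *
f=load('top0.png');g=load('scene0.png')
a=cv2.resize(f['color'][190:290,160:290],None,fx=6,fy=6,interpolation=cv2.INTER_CUBIC)[:600,:780]
a1=cv2.resize(f['color'][190:290,160:290],(520,400),interpolation=cv2.INTER_CUBIC)
b=cv2.resize(g['color'][205:305,350:420],(280,400),interpolation=cv2.INTER_CUBIC)
cv2.imwrite('pics/c1.png',np.hstack([a1,b]))
for u,v,h in((201,206,.042),(225,262,.042),(269,227,.012),(452,200,.2),(174,206,.042),(234,210,.042),(285,167,.016),(271,278,.04),(338,221,.06)): print((u,v),ray(f,u,v,h).round(3))
E
```

```text
(201, 206) [0.539 0.369 0.042]
(225, 262) [0.382 0.295 0.042]
(269, 227) [0.485 0.177 0.012]
(452, 200) [ 0.53  -0.276  0.2  ]
(174, 206) [0.538 0.445 0.042]
(234, 210) [0.528 0.275 0.042]
(285, 167) [0.661 0.133 0.016]
(271, 278) [0.341 0.167 0.04 ]
(338, 221) [ 0.497 -0.015  0.06 ]
```

View pics/c1.png

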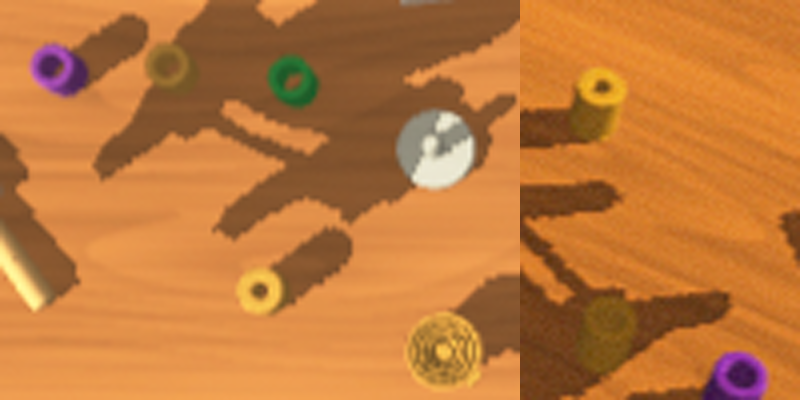

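The bore of (225,262) is narrow, about 0.4 of its diameter. The bore of the shaded bronze sleeve at (201,206) is wide, about 0.6. So I'll try (201,206) first and leave purple and green alone. Next I'll measure it in both views.

```bash
cat >> h.py <<'E'
def blob(f,guess,r,cond):
    u,v=np.round(guess).astype(int); y0,x0=max(v-r,0),max(u-r,0)
    hsv=cv2.cvtColor(cv2.GaussianBlur(f['color'],(0,0),.6),cv2.COLOR_BGR2HSV).astype(int)[y0:v+r,x0:u+r]
    m=cond(*np.moveaxis(hsv,2,0)).astype(np.uint8)
    cs=cv2.findContours(m,cv2.RETR_EXTERNAL,cv2.CHAIN_APPROX_NONE)[0]
    if not cs: return None
    c=max(cs,key=cv2.contourArea); (ex,ey),ax,an=cv2.fitEllipse(c); b=cv2.boundingRect(c)
    M=cv2.moments(c)
    return dict(ell=(ex+x0,ey+y0),cen=(M['m10']/M['m00']+x0,M['m01']/M['m00']+y0),ax=np.round(ax,1),box=(b[0]+x0,b[1]+y0,b[2],b[3]),area=M['m00'])
def tri(f,p,g,q):
    P=[k['f']*0+np.array([[k['f'],0,k['cx']],[0,k['f'],k['cy']],[0,0,1]])@np.c_[k['R'],k['t']] for k in(f,g)]
    X=cv2.triangulatePoints(P[0],P[1],np.array(p,float).reshape(2,1),np.array(q,float).reshape(2,1)).ravel(); return X[:3]/X[3]
E
python3 - <<'E'
from h import *
f=load('top0.png');g=load('scene0.png')
for nm,p,z in(('b',(.539,.369,.021),.021),('a',(.382,.295,.021),.021)):
    r=[blob(k,proj(k,p),16,lambda h,s,v:(h>=18)&(h<35)&(s>110)) for k in(f,g)]
    print(nm,r); print(ray(f,*r[0]['cen'],z).round(4),ray(g,*r[1]['cen'],z).round(4),tri(f,r[0]['cen'],g,r[1]['cen']).round(4))
p=(.485,.177,.01)
r=[blob(k,proj(k,p),20,lambda h,s,v:(s<90)) for k in(f,g)]
print('g',r); print([ray(k,*q['ell'],.008).round(4) for k,q in zip((f,g),r)])
a=cv2.resize(f['color'][150:240,410:500],(400,400),interpolation=cv2.INTER_CUBIC)
u,v=proj(g,(.53,-.276,.2)).astype(int);print(u,v)
b=cv2.resize(g['color'][v-45:v+45,u-45:u+45],(400,400),interpolation=cv2.INTER_CUBIC)
cv2.imwrite('pics/c2.png',np.hstack([a,b]))
for k in(f,g):
    u,v=proj(k,(.539,.369,.021)).astype(int); print(cv2.cvtColor(k['color'],cv2.COLOR_BGR2HSV)[v,u-12:u+13].tolist())
E
```

```text
b [{'ell': (np.float64(202.80879974365234), np.float64(206.73342609405518)), 'cen': (np.float64(202.81179138321994), np.float64(206.6984126984127)), 'ax': array([ 8.8, 11. ]), 'box': (np.int64(198), np.int64(202), 11, 11), 'area': 73.5}, {'ell': (np.float64(370.99398040771484), np.float64(288.00511360168457)), 'cen': (np.float64(370.97701149425285), np.float64(288.116091954023)), 'ax': array([10.9, 17.9]), 'box': (np.int64(365), np.int64(280), 13, 18), 'area': 145.0}]
[0.5405 0.3678 0.021 ] [0.5359 0.3702 0.021 ] [0.539  0.369  0.0248]
a [{'ell': (np.float64(225.06579875946045), np.float64(262.314190864563)), 'cen': (np.float64(225.05925925925925), np.float64(262.3407407407407)), 'ax': array([10.1, 11.6]), 'box': (np.int64(219), np.int64(257), 13, 11), 'area': 90.0}, {'ell': (np.float64(369.1476573944092), np.float64(230.11339569091797)), 'cen': (np.float64(369.1562156215622), np.float64(230.13861386138615)), 'ax': array([11.4, 17.9]), 'box': (np.int64(363), np.int64(222), 14, 18), 'area': 151.5}]
[0.3826 0.2978 0.021 ] [0.3762 0.2985 0.021 ] [0.3817 0.2984 0.0274]
g [{'ell': (np.flo
[... 622 characters left out ...]
 175, 191], [17, 175, 159], [18, 173, 140], [18, 172, 120], [17, 170, 117], [16, 169, 122], [14, 166, 132], [13, 164, 135], [16, 172, 139], [18, 171, 152], [18, 173, 146], [18, 170, 123], [18, 171, 115], [16, 168, 120], [14, 168, 132], [13, 169, 134], [13, 169, 134], [13, 167, 134], [13, 166, 134]]
[[12, 195, 115], [13, 188, 118], [14, 207, 107], [12, 199, 114], [14, 196, 113], [12, 191, 116], [16, 202, 105], [18, 189, 105], [19, 207, 106], [17, 205, 113], [19, 204, 125], [17, 206, 135], [19, 208, 129], [19, 215, 134], [18, 202, 131], [19, 225, 126], [18, 217, 126], [17, 207, 134], [18, 218, 131], [18, 206, 130], [16, 211, 122], [14, 203, 118], [11, 187, 116], [15, 190, 118], [13, 192, 113]]
```

View pics/c2.png

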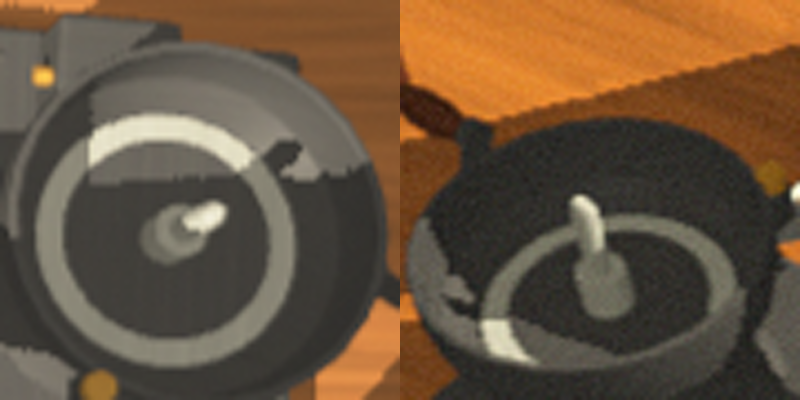

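Emit:
servo_tool(targets=[{"angular": [0, 0, 8.22], "xyz": [0, 0, 0], "claw": 8.7}, {"angular": [0, 0, 8.22], "xyz": [0, 0, 0], "claw": 8.7}, {"angular": [0, 0, 8.22], "xyz": [0, 0, 0], "claw": 8.7}, {"angular": [0, 0, 8.22], "xyz": [0, 0, 0], "claw": 8.7}, {"angular": [0, 0, 8.22], "xyz": [0, 0, 0], "claw": 8.7}, {"angular": [0, 0, 8.22], "xyz": [0, 0, 0], "claw": 8.7}, {"angular": [0, 0, 8.22], "xyz": [0, 0, 0], "claw": 8.7}, {"angular": [0, 0, 8.22], "xyz": [0, 0, 0], "claw": 8.7}, {"angular": [0, 0, 0], "xyz": [0, 0, 0], "claw": 8.7}, {"angular": [0, 0, 0], "xyz": [0, 0, 0], "claw": 8.7}])

```text
t: 1.1
eef_pos: [0.2763, 0.6156, 0.2139]
ee_rot: [3.141, -0.001, -1.565]
force: [-0.9, -0.4, -0.3]
width: 0.0871
gripper_force: 0.0
```

Emit:
servo_tool(targets=[{"angular": [0, 0, 0.34], "xyz": [3.08, -3.29, 0], "claw": 8.7}, {"angular": [0, 0, 0], "xyz": [3.08, -3.29, 0], "claw": 8.7}, {"angular": [0, 0, 0], "xyz": [3.08, -3.29, 0], "claw": 8.7}, {"angular": [0, 0, 0], "xyz": [3.08, -3.29, 0], "claw": 8.7}, {"angular": [0, 0, 0], "xyz": [3.08, -3.29, 0], "claw": 8.7}, {"angular": [0, 0, 0], "xyz": [3.08, -3.29, 0], "claw": 8.7}, {"angular": [0, 0, 0], "xyz": [3.08, -3.29, 0], "claw": 8.7}, {"angular": [0, 0, 0], "xyz": [3.08, -3.29, 0], "claw": 8.7}, {"angular": [0, 0, 0], "xyz": [0, 0, 4], "claw": 8.7}, {"angular": [0, 0, 0], "xyz": [0, 0, 4], "claw": 8.7}, {"angular": [0, 0, 0], "xyz": [0, 0, 3], "claw": 8.7}, {"angular": [0, 0, 0], "xyz": [0, 0, 1], "claw": 8.7}, {"angular": [0, 0, 0], "xyz": [0, 0, 0], "claw": 8.7}, {"angular": [0, 0, 0], "xyz": [0, 0, 0], "claw": 8.7}])

```text
t: 2.5
eef_pos: [0.5393, 0.3692, 0.0958]
ee_rot: [-3.14, 0.001, -1.574]
force: [0.6, -0.0, -0.6]
width: 0.0869
gripper_force: 0.0
```

```bash
python3 - <<'E'
from h import *
f=load('top0.png');g=load('scene0.png')
print('spindle',tri(f,(458.2,197.3),g,(140.3,141.5)),ray(f,458.2,197.3,.2),ray(g,140.3,141.5,.2))
f=grab('top','t1.png');g=grab('scene','s1.png')
def c(k):
    u,v=proj(k,(.539,.369,.05)).astype(int); print(u,v); return cv2.resize(k['color'][v-35:v+35,u-35:u+35],(400,400),interpolation=cv2.INTER_CUBIC)
cv2.imwrite('pics/c3.png',np.hstack([c(f),c(g)]))
E
```

```text
spindle [ 0.53600827 -0.28978704  0.19854608] [ 0.53679628 -0.29105879  0.2       ] [ 0.53681457 -0.28675615  0.2       ]
200 205
371 282
```

View pics/c3.png

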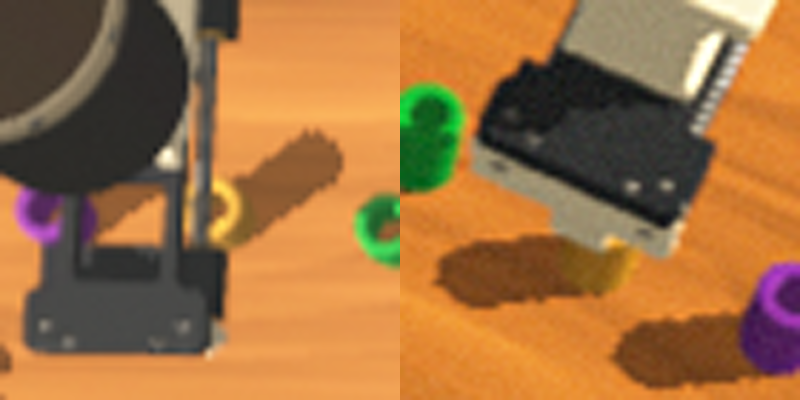

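Both views show the jaws straddling the wide-bore sleeve, with no neighbour in the way. I'll descend and grip.

Emit:
servo_tool(targets=[{"angular": [0, 0, 0], "xyz": [0, 0, 2.5], "claw": 8.7}, {"angular": [0, 0, 0], "xyz": [0, 0, 2.5], "claw": 8.7}, {"angular": [0, 0, 0], "xyz": [0, 0, 1.4], "claw": 8.7}, {"angular": [0, 0, 0], "xyz": [0, 0, 0], "claw": 6}, {"angular": [0, 0, 0], "xyz": [0, 0, 0], "claw": 4}, {"angular": [0, 0, 0], "xyz": [0, 0, 0], "claw": 3.4}, {"angular": [0, 0, 0], "xyz": [0, 0, 0], "claw": 2.8}, {"angular": [0, 0, 0], "xyz": [0, 0, 0], "claw": 2}, {"angular": [0, 0, 0], "xyz": [0, 0, 0], "claw": 2}, {"angular": [0, 0, 0], "xyz": [0, 0, 0], "claw": 2}, {"angular": [0, 0, 0], "xyz": [0, 0, 0], "claw": 2}, {"angular": [0, 0, 0], "xyz": [0, 0, 0], "claw": 2}], force=30)

```text
t: 3.8
eef_pos: [0.5386, 0.3683, 0.0302]
ee_rot: [3.142, -0.0, -1.576]
force: [-0.7, -0.3, -0.8]
width: 0.0223
gripper_force: 0.0
```

```bash
python3 - <<'E'
from h import *
s=monitor.get_state();print(s['width'],s['gripper_force'],s['eef_pos'])
f=grab('top','t2.png');g=grab('scene','s2.png')
def c(k):
    u,v=proj(k,(.539,.369,.03)).astype(int); print(u,v); return cv2.resize(k['color'][v-35:v+35,u-35:u+35],(400,400),interpolation=cv2.INTER_CUBIC)
cv2.imwrite('pics/c4.png',np.hstack([c(f),c(g)]))
E
```

```text
0.022252225003949286 0.0 [0.53856056 0.36834686 0.03024364]
201 206
370 287
```

View pics/c4.png

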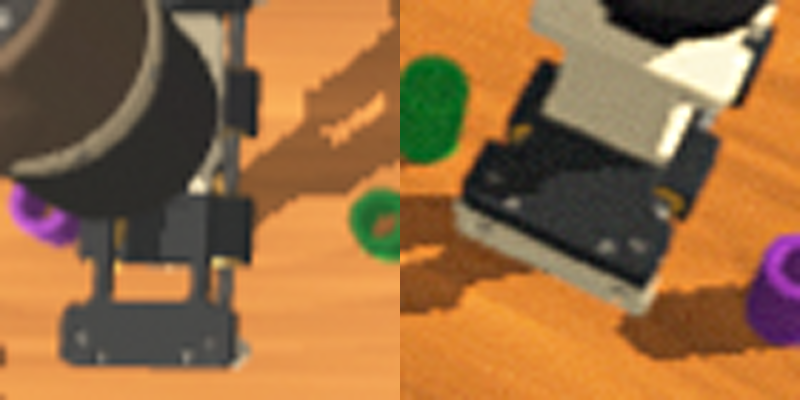

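Emit:
servo_tool(targets=[{"angular": [0, 0, 0], "xyz": [0, 0, 0], "claw": 2}, {"angular": [0, 0, 0], "xyz": [0, 0, 0], "claw": 2}], force=30)

```text
t: 4.1
eef_pos: [0.5386, 0.3684, 0.0302]
ee_rot: [3.142, -0.0, -1.575]
force: [0.3, -0.4, -0.9]
width: 0.02
gripper_force: 0.0
```

```bash
python3 - <<'E'
from h import *
s=monitor.get_state();print(s['width'],s['gripper_force'],s['force'],s['eef_pos'])
f=load('t2.png');g=load('s2.png');o=s['eef_pos'];
for z in(.02,.04,.08,.12,.2): print(z,proj(f,(o[0],o[1],z)).round(),proj(g,(o[0],o[1],z)).round())
E
```

```text
0.020023877946072712 0.0 [ 0.26312678 -0.37559873 -0.90455293] [0.53857654 0.36836396 0.03022274]
0.02 [203. 207.] [370. 289.]
0.04 [201. 206.] [371. 285.]
0.08 [198. 204.] [373. 276.]
0.12 [195. 201.] [376. 267.]
0.2 [188. 194.] [382. 247.]
```

Emit:
servo_tool(targets=[{"angular": [0, 0, 0], "xyz": [0, 0, 0], "claw": 5}, {"angular": [0, 0, 0], "xyz": [0, 0, 0], "claw": 8.7}, {"angular": [0, 0, 0], "xyz": [0, 0, 0], "claw": 8.7}, {"angular": [0, 0, 0], "xyz": [0, 0, 0], "claw": 8.7}, {"angular": [0, 0, 0], "xyz": [0, 0, 0], "claw": 8.7}, {"angular": [0, 0, 0], "xyz": [0, 0, 0], "claw": 8.7}, {"angular": [0, 0, 0], "xyz": [0, 0, 0], "claw": 8.7}, {"angular": [0, 0, 0], "xyz": [0, 0, 0], "claw": 8.7}, {"angular": [0, 0, 0], "xyz": [0, 0, -4], "claw": 8.7}, {"angular": [0, 0, 0], "xyz": [0, 0, -4], "claw": 8.7}, {"angular": [0, 0, 0], "xyz": [0, 0, -4], "claw": 8.7}, {"angular": [0, 0, 0], "xyz": [0, 0, -4], "claw": 8.7}, {"angular": [0, 0, 0], "xyz": [0, 0, 0], "claw": 8.7}])

```text
t: 5.4
eef_pos: [0.5413, 0.3704, 0.1974]
ee_rot: [-3.133, 0.007, -1.575]
force: [0.1, 0.8, 0.1]
width: 0.0871
gripper_force: 0.0
```

```bash
python3 - <<'E'
from h import *
f=grab('top','t3.png');g=grab('scene','s3.png')
def c(k):
    u,v=proj(k,(.539,.369,.06)).astype(int); print(u,v); return cv2.resize(k['color'][v-45:v+45,u-45:u+45],(400,400),interpolation=cv2.INTER_CUBIC)
cv2.imwrite('pics/c5.png',np.hstack([c(f),c(g)]))
E
```

```text
199 204
372 280
```

View pics/c5.png

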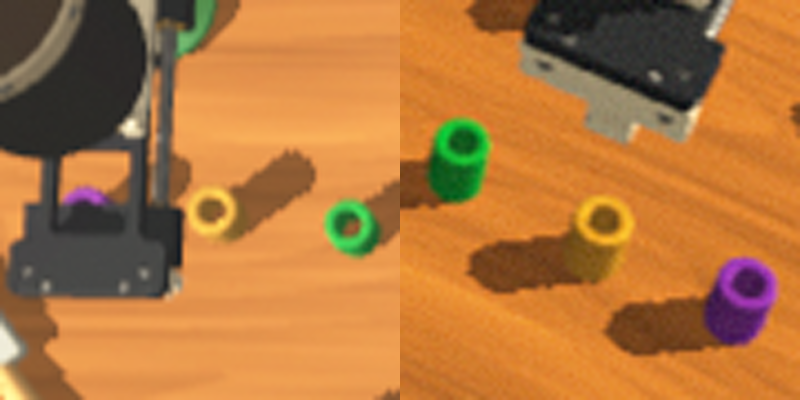

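```bash
python3 - <<'E'
from h import *
f=load('t3.png');g=load('s3.png')
r=[blob(k,proj(k,(.539,.369,.021)),14,lambda h,s,v:(h>=17)&(h<35)&(s>110)) for k in(f,g)]
print(r,tri(f,r[0]['cen'],g,r[1]['cen']),ray(f,*r[0]['cen'],.021),ray(g,*r[1]['cen'],.021))
for z in (.176,.2): print([proj(k,(.541+d,.3704,z)).round().tolist() for k in(f,g) for d in(-.055,0,.055)])
for n in('t0op','x'): pass
for a in('top0','t3'): 
    k=load(a+'.png')
    for w,p in(('gr',(.528,.275,.021)),):
        q=blob(k,proj(k,p),14,lambda h,s,v:(h>45)&(h<90)&(s>110)); print(a,w,ray(k,*q['cen'],.021))
E
```

```text
[{'ell': (np.float64(202.01880550384521), np.float64(206.61180782318115)), 'cen': (np.float64(202.02840059790734), np.float64(206.62630792227205)), 'ax': array([11.1, 13. ]), 'box': (np.int64(196), np.int64(201), 13, 12), 'area': 111.5}, {'ell': (np.float64(371.5031394958496), np.float64(287.90635681152344)), 'cen': (np.float64(371.49465020576133), np.float64(287.9078189300412)), 'ax': array([13.5, 19.5]), 'box': (np.int64(364), np.int64(279), 16, 19), 'area': 202.5}] [0.53896305 0.37042985 0.02690734] [0.54064412 0.37002229 0.021     ] [0.53475399 0.37112644 0.021     ]
[[188.0, 217.0], [189.0, 195.0], [190.0, 174.0], [390.0, 236.0], [381.0, 254.0], [371.0, 273.0]]
[[186.0, 215.0], [187.0, 193.0], [188.0, 172.0], [392.0, 230.0], [382.0, 248.0], [372.0, 267.0]]
top0 gr [0.53222283 0.28130127 0.021     ]
t3 gr [0.53222283 0.28130127 0.021     ]
```

View pics/s3.png

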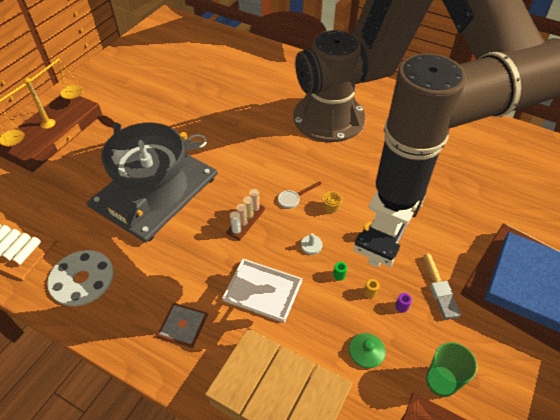

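The sleeve is still standing exactly where it was, at (202,207) in top and (371,288) in scene. The fingers seem to have closed above it, because their tip at scene (374,265) appears higher than the reported pose implies. I'll step down slowly, still open and straddling it, to find the desk by force.

Emit:
servo_tool(targets=[{"angular": [0, 0, 0], "xyz": [0, 0, 4], "claw": 8.7}, {"angular": [0, 0, 0], "xyz": [0, 0, 4], "claw": 8.7}, {"angular": [0, 0, 0], "xyz": [0, 0, 4], "claw": 8.7}, {"angular": [0, 0, 0], "xyz": [0, 0, 3], "claw": 8.7}, {"angular": [0, 0, 0], "xyz": [0, 0, 1], "claw": 8.7}, {"angular": [0, 0, 0], "xyz": [0, 0, 0.2], "claw": 8.7}, {"angular": [0, 0, 0], "xyz": [0, 0, 0.2], "claw": 8.7}, {"angular": [0, 0, 0], "xyz": [0, 0, 0.2], "claw": 8.7}, {"angular": [0, 0, 0], "xyz": [0, 0, 0.1], "claw": 8.7}, {"angular": [0, 0, 0], "xyz": [0, 0, 0], "claw": 8.7}])

```text
t: 6.5
eef_pos: [0.5389, 0.3687, 0.0242]
ee_rot: [-3.141, 0.001, -1.575]
force: [1.2, 0.5, 0.1]
width: 0.087
gripper_force: 0.0
```

Emit:
servo_tool(targets=[{"angular": [0, 0, 0], "xyz": [0, 0, 0.1], "claw": 8.7}, {"angular": [0, 0, 0], "xyz": [0, 0, 0.1], "claw": 8.7}, {"angular": [0, 0, 0], "xyz": [0, 0, 0.1], "claw": 8.7}, {"angular": [0, 0, 0], "xyz": [0, 0, 0.1], "claw": 8.7}, {"angular": [0, 0, 0], "xyz": [0, 0, 0], "claw": 8.7}])

```text
t: 7.0
eef_pos: [0.5385, 0.3683, 0.019]
ee_rot: [3.141, -0.0, -1.576]
force: [0.6, 0.1, -0.7]
width: 0.0873
gripper_force: 0.0
```

There is no desk contact at 0.019, so the tool really is higher than reported. I'll continue.

Emit:
servo_tool(targets=[{"angular": [0, 0, 0], "xyz": [0, 0, 0.2], "claw": 8.7}, {"angular": [0, 0, 0], "xyz": [0, 0, 0.2], "claw": 8.7}, {"angular": [0, 0, 0], "xyz": [0, 0, 0.2], "claw": 8.7}, {"angular": [0, 0, 0], "xyz": [0, 0, 0.2], "claw": 8.7}, {"angular": [0, 0, 0], "xyz": [0, 0, 0], "claw": 8.7}])

```text
t: 7.5
eef_pos: [0.5384, 0.3682, 0.0108]
ee_rot: [3.141, -0.0, -1.576]
force: [0.5, 0.2, -0.5]
width: 0.0873
gripper_force: 0.0
```

Emit:
servo_tool(targets=[{"angular": [0, 0, 0], "xyz": [0, 0, 0], "claw": 6}, {"angular": [0, 0, 0], "xyz": [0, 0, 0], "claw": 4}, {"angular": [0, 0, 0], "xyz": [0, 0, 0], "claw": 2.6}, {"angular": [0, 0, 0], "xyz": [0, 0, 0], "claw": 2.6}, {"angular": [0, 0, 0], "xyz": [0, 0, 0], "claw": 2.6}, {"angular": [0, 0, 0], "xyz": [0, 0, 0], "claw": 2.6}, {"angular": [0, 0, 0], "xyz": [0, 0, 0], "claw": 2.6}, {"angular": [0, 0, 0], "xyz": [0, 0, 0], "claw": 2.6}, {"angular": [0, 0, 0], "xyz": [0, 0, 0], "claw": 2.6}], force=10)

```text
t: 8.4
eef_pos: [0.5384, 0.3684, 0.0112]
ee_rot: [3.141, -0.0, -1.576]
force: [-1.2, 0.2, 1.3]
width: 0.0307
gripper_force: 10.0
```

Contact at 30.7 mm: the sleeve is between the pads, but only near its top. I'll reopen, go 12 mm deeper and grip properly.

Emit:
servo_tool(targets=[{"angular": [0, 0, 0], "xyz": [0, 0, 0], "claw": 5}, {"angular": [0, 0, 0], "xyz": [0, 0, 0], "claw": 5}, {"angular": [0, 0, 0], "xyz": [0, 0, 0], "claw": 5}, {"angular": [0, 0, 0], "xyz": [0, 0, 0.3], "claw": 5}, {"angular": [0, 0, 0], "xyz": [0, 0, 0.3], "claw": 5}, {"angular": [0, 0, 0], "xyz": [0, 0, 0.3], "claw": 5}, {"angular": [0, 0, 0], "xyz": [0, 0, 0.3], "claw": 5}, {"angular": [0, 0, 0], "xyz": [0, 0, 0], "claw": 5}])

```text
t: 9.2
eef_pos: [0.5383, 0.368, -0.0015]
ee_rot: [3.141, -0.001, -1.576]
force: [-0.1, -0.5, -0.0]
width: 0.0501
gripper_force: 0.0
```

Emit:
servo_tool(targets=[{"angular": [0, 0, 0], "xyz": [0, 0, 0], "claw": 4}, {"angular": [0, 0, 0], "xyz": [0, 0, 0], "claw": 2.6}, {"angular": [0, 0, 0], "xyz": [0, 0, 0], "claw": 2.6}, {"angular": [0, 0, 0], "xyz": [0, 0, 0], "claw": 2.6}, {"angular": [0, 0, 0], "xyz": [0, 0, 0], "claw": 2.6}, {"angular": [0, 0, 0], "xyz": [0, 0, 0], "claw": 2.6}], force=25)

```text
t: 9.8
eef_pos: [0.5386, 0.3685, -0.0006]
ee_rot: [-3.141, 0.0, -1.575]
force: [-0.1, 0.3, 1.0]
width: 0.0309
gripper_force: 25.0
```

Gripped at 25 N. I'll lift and carry it to about 30 mm above the pin.

Emit:
servo_tool(targets=[{"angular": [0, 0, 0], "xyz": [0, 0, -1], "claw": 2.6}, {"angular": [0, 0, 0], "xyz": [0, 0, -2], "claw": 2.6}, {"angular": [0, 0, 0], "xyz": [0, 0, -3], "claw": 2.6}, {"angular": [0, 0, 0], "xyz": [0, 0, -2.5], "claw": 2.6}, {"angular": [0, 0, 0], "xyz": [0, 0, 0], "claw": 2.6}, {"angular": [0, 0, 0], "xyz": [2.5, 0.7, 0], "claw": 2.6}, {"angular": [0, 0, 0], "xyz": [3.5, 1, 0], "claw": 2.6}, {"angular": [0, 0, 0], "xyz": [4, 1.1, 0], "claw": 2.6}, {"angular": [0, 0, 0], "xyz": [4, 1.1, 0], "claw": 2.6}, {"angular": [0, 0, 0], "xyz": [3.5, 1, 0], "claw": 2.6}, {"angular": [0, 0, 0], "xyz": [1.5, 0.45, 0], "claw": 2.6}, {"angular": [0, 0, 0], "xyz": [0, 0, 0], "claw": 2.6}, {"angular": [0, 0, 0], "xyz": [0, 0, 0], "claw": 2.6}])

```text
t: 11.1
eef_pos: [0.4846, 0.1789, 0.0846]
ee_rot: [-3.141, 0.001, -1.576]
force: [0.6, -0.0, -0.8]
width: 0.0305
gripper_force: 25.0
```

```bash
python3 - <<'E'
from h import *
f=load('top0.png');g=load('scene0.png')
print('gauge tri',tri(f,(268.55,226.82),g,(310.99,244.32)))
f=grab('top','t4.png');g=grab('scene','s4.png')
s=monitor.get_state();print(s['eef_pos'],s['force'])
p=(.485,.179,.105)
r=[blob(k,proj(k,p),16,lambda h,s,v:(h>=17)&(h<35)&(s>110)) for k in(f,g)];print(r)
for k in(f,g): print(proj(k,(.485,.179,.052)),proj(k,p))
def c(k):
    u,v=proj(k,(.485,.179,.07)).astype(int); print(u,v); return cv2.resize(k['color'][v-25:v+25,u-25:u+25],(400,400),interpolation=cv2.INTER_CUBIC)
cv2.imwrite('pics/c6.png',np.hstack([c(f),c(g)]))
E
```

```text
gauge tri [0.48503326 0.18020205 0.00915127]
[0.48472047 0.17951726 0.08429074] [-0.60182959 -0.58292022 -2.49178462]Traceback (most recent call last):
  File "<stdin>", line 7, in <module>
  File "h.py", line 20, in blob
    c=max(cs,key=cv2.contourArea); (ex,ey),ax,an=cv2.fitEllipse(c); b=cv2.boundingRect(c)
                                                 ~~~~~~~~~~~~~~^^^
cv2.error: OpenCV(4.12.0) /io/opencv/modules/imgproc/src/shapedescr.cpp:361: error: (-201:Incorrect size of input array) There should be at least 5 points to fit the ellipse in function 'fitEllipseNoDirect'
```

Wrist force of -2.5 N in z confirms the sleeve is held. By the numbers it is within about 1 mm of the gauge axis, so I'll lower it gently.

Emit:
servo_tool(targets=[{"angular": [0, 0, 0], "xyz": [0, 0, 1], "claw": 2.6}, {"angular": [0, 0, 0], "xyz": [0, 0, 1.2], "claw": 2.6}, {"angular": [0, 0, 0], "xyz": [0, 0, 0.8], "claw": 2.6}, {"angular": [0, 0, 0], "xyz": [0, 0, 0.3], "claw": 2.6}, {"angular": [0, 0, 0], "xyz": [0, 0, 0.2], "claw": 2.6}, {"angular": [0, 0, 0], "xyz": [0, 0, 0.2], "claw": 2.6}, {"angular": [0, 0, 0], "xyz": [0, 0, 0], "claw": 2.6}])

```text
t: 11.9
eef_pos: [0.4843, 0.1787, 0.0472]
ee_rot: [-3.142, -0.0, -1.575]
force: [-0.3, -0.2, -2.5]
width: 0.031
gripper_force: 25.0
```

Bottom is about 4 mm below the pin's tip with no contact force. Continuing.

Emit:
servo_tool(targets=[{"angular": [0, 0, 0], "xyz": [0, 0, 0.2], "claw": 2.6}, {"angular": [0, 0, 0], "xyz": [0, 0, 0.2], "claw": 2.6}, {"angular": [0, 0, 0], "xyz": [0, 0, 0.2], "claw": 2.6}, {"angular": [0, 0, 0], "xyz": [0, 0, 0], "claw": 2.6}])

```text
t: 12.3
eef_pos: [0.484, 0.1785, 0.041]
ee_rot: [3.141, -0.0, -1.576]
force: [-0.3, -0.4, -2.3]
width: 0.0303
gripper_force: 25.0
```

Emit:
servo_tool(targets=[{"angular": [0, 0, 0], "xyz": [0, 0, 0.2], "claw": 2.6}, {"angular": [0, 0, 0], "xyz": [0, 0, 0.2], "claw": 2.6}, {"angular": [0, 0, 0], "xyz": [0, 0, 0.2], "claw": 2.6}, {"angular": [0, 0, 0], "xyz": [0, 0, 0.2], "claw": 2.6}, {"angular": [0, 0, 0], "xyz": [0, 0, 0], "claw": 2.6}])

```text
t: 12.8
eef_pos: [0.484, 0.1785, 0.0329]
ee_rot: [3.141, -0.0, -1.576]
force: [-0.0, 0.1, -1.5]
width: 0.0304
gripper_force: 25.0
```

Emit:
servo_tool(targets=[{"angular": [0, 0, 0], "xyz": [0, 0, 0.3], "claw": 2.6}, {"angular": [0, 0, 0], "xyz": [0, 0, 0.3], "claw": 2.6}, {"angular": [0, 0, 0], "xyz": [0, 0, 0.3], "claw": 2.6}, {"angular": [0, 0, 0], "xyz": [0, 0, 0.3], "claw": 2.6}, {"angular": [0, 0, 0], "xyz": [0, 0, 0.3], "claw": 2.6}, {"angular": [0, 0, 0], "xyz": [0, 0, 0], "claw": 2.6}])

```text
t: 13.4
eef_pos: [0.4839, 0.1784, 0.0177]
ee_rot: [3.141, -0.001, -1.576]
force: [0.0, -0.2, -2.4]
width: 0.0301
gripper_force: 25.0
```

Emit:
servo_tool(targets=[{"angular": [0, 0, 0], "xyz": [0, 0, 0.2], "claw": 2.6}, {"angular": [0, 0, 0], "xyz": [0, 0, 0.2], "claw": 2.6}, {"angular": [0, 0, 0], "xyz": [0, 0, 0.1], "claw": 2.6}, {"angular": [0, 0, 0], "xyz": [0, 0, 0.1], "claw": 2.6}, {"angular": [0, 0, 0], "xyz": [0, 0, 0], "claw": 2.6}])

```text
t: 13.9
eef_pos: [0.4841, 0.1786, 0.0122]
ee_rot: [3.141, -0.0, -1.576]
force: [0.4, 0.5, -1.8]
width: 0.0305
gripper_force: 25.0
```

Emit:
servo_tool(targets=[{"angular": [0, 0, 0], "xyz": [0, 0, 0.1], "claw": 2.6}, {"angular": [0, 0, 0], "xyz": [0, 0, 0.1], "claw": 2.6}, {"angular": [0, 0, 0], "xyz": [0, 0, 0], "claw": 2.6}, {"angular": [0, 0, 0], "xyz": [0, 0, 0], "claw": 2.6}])

```text
t: 14.3
eef_pos: [0.4843, 0.1787, 0.0113]
ee_rot: [-3.141, 0.0, -1.575]
force: [-3.7, -0.9, 10.2]
width: 0.0309
gripper_force: 25.0
```

Contact at 0.0113 with 10 N is exactly the foot's height, so the sleeve fits and is seated. I'll hold briefly, then lift it straight off while measuring the spindle.

Emit:
servo_tool(targets=[{"angular": [0, 0, 0], "xyz": [0, 0, 0], "claw": 2.6}, {"angular": [0, 0, 0], "xyz": [0, 0, 0], "claw": 2.6}, {"angular": [0, 0, 0], "xyz": [0, 0, 0], "claw": 2.6}, {"angular": [0, 0, 0], "xyz": [0, 0, -0.3], "claw": 2.6}, {"angular": [0, 0, 0], "xyz": [0, 0, -1], "claw": 2.6}, {"angular": [0, 0, 0], "xyz": [0, 0, -2], "claw": 2.6}, {"angular": [0, 0, 0], "xyz": [0, 0, -3], "claw": 2.6}, {"angular": [0, 0, 0], "xyz": [0, 0, -4], "claw": 2.6}, {"angular": [0, 0, 0], "xyz": [0, 0, -4], "claw": 2.6}, {"angular": [0, 0, 0], "xyz": [0, 0, -4], "claw": 2.6}, {"angular": [0, 0, 0], "xyz": [0, 0, -4], "claw": 2.6}, {"angular": [0, 0, 0], "xyz": [0, 0, -1.5], "claw": 2.6}, {"angular": [0, 0, 0], "xyz": [0, 0, 0], "claw": 2.6}, {"angular": [0, 0, 0], "xyz": [0, 0, 0], "claw": 2.6}])

```text
t: 15.7
eef_pos: [0.4836, 0.1784, 0.2479]
ee_rot: [3.141, 0.0, -1.576]
force: [-1.0, 0.3, -3.7]
width: 0.0307
gripper_force: 25.0
```

```bash
python3 - <<'E'
from h import *
f=load('top0.png');g=load('scene0.png')
for k,(u,v) in((f,(456,198)),(g,(141,146))):
    print(cv2.cvtColor(k['color'],cv2.COLOR_BGR2GRAY)[v-8:v+9,u-9:u+10])
# bowl outer rim: dark blob, top view
hsv=cv2.cvtColor(f['color'],cv2.COLOR_BGR2HSV)
pts=[]
c0=np.array([455.,200.])
gray=cv2.GaussianBlur(f['color'],(0,0),.7)[...,2].astype(float)
for a in np.radians(np.r_[-60:100:4]):   # right side against wood
    rr=np.arange(30,52,.25); x=c0[0]+rr*np.cos(a);y=c0[1]+rr*np.sin(a)
    p=cv2.remap(gray.astype(np.float32),x.astype(np.float32)[None],y.astype(np.float32)[None],1)[0]
    i=np.argmax(np.diff(p)); 
    if np.diff(p)[i]>5: pts.append((x[i],y[i]))
W=np.array([ray(f,*p,.172)[:2] for p in pts]).astype(np.float32)
A=np.c_[2*W,np.ones(len(W))]
keep=np.ones(len(W),bool)
for _ in range(5):
    s=np.linalg.lstsq(A[keep],(W[keep]**2).sum(1),rcond=None)[0];r=np.sqrt(s[2]+s[0]**2+s[1]**2)
    keep=abs(np.hypot(*(W-s[:2]).T)-r)<.003
print('rim',s[:2],r,keep.sum(),len(W))
E
```

```text
[[ 85  87  69  81  69  65  66  64  82  67  62  62  63  64  65  64  65  79
  111]
 [ 64  64  64  64  65  64  66  64  65  63  63  63  63  63  65  64  65  63
   78]
 [ 64  65  63  65  65  64  65  64  64  62  62  62  64  63  64  65  65  63
   62]
 [ 65  64  64  64  65  65  65  64  64  61  63  63  63  64  63  65  64  63
   63]
 [ 64  64  63  63  65  65  64  63  64  62  67  68  65  64  65  65  65  63
   63]
 [ 64  64  71  73  74  66  64  64  79 107 132 138 107  72  64  65  65  63
   63]
 [ 80 105 113 113 112  99  95 122 142 165 197 205 195 139  80  65  64  63
   63]
 [115 130 133 131 124 139 148 174 193 214 223 225 226 169  89  64  65  64
   63]
 [133 132 125 117 143 174 189 201 219 232 235 230 224 153  81  65  65  63
   63]
 [131 124 111 104 175 202 213 218 225 235 235 225 197 118  71  65  65  63
   63]
 [130 115 104 103 150 212 222 224 225 226 222 183 134  83  66  65  65  63
   63]
 [131 111 103 104 107 165 177 179 212 190 164 111  75  65  64  65  65  63
   63]
 [134 117 108 107 107 109 108 114 159 133  87  66  63  63  64  64  65  62
   62]
 [134 129 115 108 108 107 113 124 127  98  68  
[... 1011 characters left out ...]
4  48  63  75  92 107 108 107 102 118 147 176 208 174 115 114 117 101
  101]
 [ 64  75  92 107 113 115 116 117 105 115 132 167 206 170  73  67  58  59
   54]
 [107 111 119 116 116 113 114  99 101 111 125 163 192 163  61  41  40  46
   44]
 [118 117 119 113  99  90  75  68  86 107 118 152 184 163  70  43  42  50
   43]
 [116 115  97  85  69  58  45  48  81 109 116 146 176 151  79  50  42  43
   50]
 [112 100  75  55  49  46  42  42  62  95 109 134 138 112  84  68  52  50
   40]
 [ 75  62  53  44  45  44  46  39  58  92 108 109 107 100  94 102  93  73
   47]
 [ 52  47  44  45  42  44  39  49  72  97 111 107 101 101  93 109 111 100
   66]]
rim [ 0.53700107 -0.29261924] 0.10238596770538548 17 22
```

Top and scene agree, after the gauge-based correction, on the spindle at about (0.536, -0.290) in reported coordinates. The rim fit has radius 102 mm against 105 expected, which supports this. I'll cross over at sleeve-bottom height 0.248.

Emit:
servo_tool(targets=[{"angular": [0, 0, 0], "xyz": [2, -0.22, 0], "claw": 2.6}, {"angular": [0, 0, 0], "xyz": [3.5, -0.39, 0], "claw": 2.6}, {"angular": [0, 0, 0], "xyz": [4.2, -0.47, 0], "claw": 2.6}, {"angular": [0, 0, 0], "xyz": [4.2, -0.47, 0], "claw": 2.6}, {"angular": [0, 0, 0], "xyz": [4.2, -0.47, 0], "claw": 2.6}, {"angular": [0, 0, 0], "xyz": [4.2, -0.47, 0], "claw": 2.6}, {"angular": [0, 0, 0], "xyz": [4.2, -0.47, 0], "claw": 2.6}, {"angular": [0, 0, 0], "xyz": [4.2, -0.47, 0], "claw": 2.6}, {"angular": [0, 0, 0], "xyz": [4.2, -0.47, 0], "claw": 2.6}, {"angular": [0, 0, 0], "xyz": [4.2, -0.47, 0], "claw": 2.6}, {"angular": [0, 0, 0], "xyz": [4.2, -0.47, 0], "claw": 2.6}, {"angular": [0, 0, 0], "xyz": [2.4, -0.27, 0], "claw": 2.6}, {"angular": [0, 0, 0], "xyz": [1.2, -0.13, 0], "claw": 2.6}, {"angular": [0, 0, 0], "xyz": [0, 0, 0], "claw": 2.6}, {"angular": [0, 0, 0], "xyz": [0, 0, 0], "claw": 2.6}, {"angular": [0, 0, 0], "xyz": [0, 0, 0], "claw": 2.6}])

```text
t: 17.3
eef_pos: [0.5343, -0.2895, 0.2479]
ee_rot: [3.141, 0.0, -1.575]
force: [0.3, 0.1, -1.7]
width: 0.0305
gripper_force: 25.0
```

```bash
python3 - <<'E'
from h import *
f=grab('top','t5.png');g=grab('scene','s5.png')
s=monitor.get_state();print(s['eef_pos'],s['ee_rot'],s['force'])
def c(k,P,r=32):
    u,v=proj(k,P).astype(int); print(u-r,v-r,400/2/r); return cv2.resize(k['color'][v-r:v+r,u-r:u+r],(400,400),interpolation=cv2.INTER_CUBIC)
cv2.imwrite('pics/c7.png',np.hstack([c(f,(.536,-.29,.23)),c(g,(.536,-.29,.23))]))
for z in(.2,.2485,.29): print(z,[proj(k,(.536,-.29,z)).round(1).tolist() for k in(f,g)])
E
```

```text
[ 0.53450277 -0.28956867  0.24840769] [-3.14137557e+00  9.06156098e-05 -1.57414530e+00] [ 0.6527664   0.16623949 -2.26391752]
430 163 6.25
104 100 6.25
0.2 [[457.8, 197.6], [139.5, 140.9]]
0.2485 [[465.5, 193.4], [135.2, 126.4]]
0.29 [[472.7, 189.5], [131.3, 113.2]]
```

View pics/c7.png

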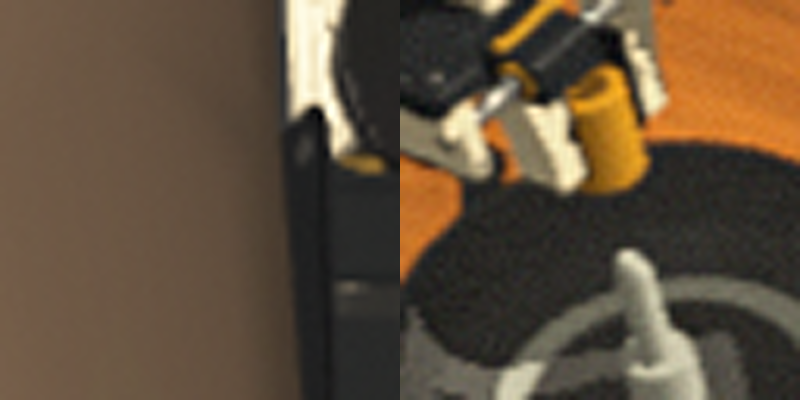

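Scene shows the sleeve upright in the fingers, lower end near px (137,128). The spindle tip is below it at px (140.4,141), in line along the vertical's image slope, but the left part is hidden by a finger. I'll check numerically using the free right edge and lower end.

```bash
python3 - <<'E'
from h import *
g=load('s5.png')
S=6
im=cv2.resize(g['color'][95:150,115:165],None,fx=S,fy=S,interpolation=cv2.INTER_CUBIC)
h,s,v=[a.astype(int) for a in cv2.split(cv2.cvtColor(im,cv2.COLOR_BGR2HSV))]
def px(x,y): return np.array([(x+.5)/S-.5+115,(y+.5)/S-.5+95])
m=((h>=15)&(h<35)&(s>150)&(v>80)).astype(np.uint8)
# restrict near sleeve
C=proj(g,(.536,-.29,.269)); 
yy,xx=np.mgrid[:m.shape[0],:m.shape[1]]; U=(xx+.5)/S-.5+115; V=(yy+.5)/S-.5+95
m[np.hypot(U-C[0],V-C[1])>14]=0
c=max(cv2.findContours(m,0,1)[0],key=cv2.contourArea); P=np.array([px(*p[0]) for p in c])
def sil(cx,cy,zb,R=.016):
    a=np.linspace(0,2*np.pi,90); return np.array([proj(g,(cx+R*np.cos(t),cy+R*np.sin(t),z)) for z in(zb,zb+.042) for t in a])
a=proj(g,(.536,-.29,.25))-proj(g,(.536,-.29,.29)); a/=np.linalg.norm(a); n=np.array([-a[1],a[0]]); n*=np.sign(n[0])
Q=sil(.536,-.29,.2485)
print('axis dir',a,'right ext: meas',np.sort(P@n)[-8:].mean(),'pred',(Q@n).max(),' low ext: meas',np.sort(P@a)[-5:].mean(),'pred',(Q@a).max())
# spindle tip: bright in g near tip
gr=cv2.cvtColor(im,cv2.COLOR_BGR2GRAY)
m=((gr>110)&(np.abs(U-140)<4)&(V>136)&(V<146)).astype(np.uint8)
c=max(cv2.findContours(m,0,1)[0],key=cv2.contourArea); P=np.array([px(*p[0]) for p in c])
Q=sil(.536,-.29,.158,.0045)
print('spindle top ext meas',(P@a).min(),'pred',(Q@a).min()); 
for t in(2,3,4): 
    w=P[np.abs(P@a-(P@a).min()-t)<.5]@n; print(t,w.min(),w.max(),(w.min()+w.max())/2,'pred axis',proj(g,(.536,-.29,.195))@n)
for d in((.005,0,0),(0,.005,0),(0,0,.005)): 
    e=proj(g,np.array((.536,-.29,.25))+d)-proj(g,(.536,-.29,.25)); print(d,'n',e@n,'a',e@a)
E
```

```text
axis dir [0.28431854 0.95872987] right ext: meas 102.33535175151708 pred 100.55965725105351  low ext: meas 164.31936293693053 pred 163.95222836600885
spindle top ext meas 173.30166634645227 pred 173.50455804588466
2 92.2896378073155 96.79346792400024 94.54155286565788 pred axis 93.68411493841897
3 92.48468420089009 97.3554773651171 94.92008078300358 pred axis 93.68411493841897
4 92.7745034418617 97.58028114156382 95.17739229171275 pred axis 93.68411493841897
(0.005, 0, 0) n -1.6138852565341035 a 0.7741444908633123
(0, 0.005, 0) n 1.3508001597293589 a 1.1111722836957065
(0, 0, 0.005) n -1.2087816711489678e-14 a -1.6150338843946836
```

The sideways mismatch between sleeve and spindle is about 0.7 px (2 mm), consistent with the arm's small lag. I'll correct that and descend to about 11 mm above the tip.

Emit:
servo_tool(targets=[{"angular": [0, 0, 0], "xyz": [0.1, -0.17, 0], "claw": 2.6}, {"angular": [0, 0, 0], "xyz": [0, 0, 0.6], "claw": 2.6}, {"angular": [0, 0, 0], "xyz": [0, 0, 1], "claw": 2.6}, {"angular": [0, 0, 0], "xyz": [0, 0, 1], "claw": 2.6}, {"angular": [0, 0, 0], "xyz": [0, 0, 0.6], "claw": 2.6}, {"angular": [0, 0, 0], "xyz": [0, 0, 0.4], "claw": 2.6}, {"angular": [0, 0, 0], "xyz": [0, 0, 0], "claw": 2.6}, {"angular": [0, 0, 0], "xyz": [0, 0, 0], "claw": 2.6}, {"angular": [0, 0, 0], "xyz": [0, 0, 0], "claw": 2.6}])

```text
t: 18.3
eef_pos: [0.5364, -0.2918, 0.2127]
ee_rot: [-3.141, -0.0, -1.575]
force: [-0.5, 1.0, -1.4]
width: 0.0306
gripper_force: 25.0
```

```bash
python3 - <<'E'
from h import *
g=grab('scene','s6.png'); s=monitor.get_state(); print(s['eef_pos'],s['ee_rot'],s['force'],s['gripper_force'])
cv2.imwrite('pics/c8.png',cv2.resize(g['color'][95:155,105:175],(700,600),interpolation=cv2.INTER_CUBIC))
S=(.5361,-.2905)
print([(proj(g,(*S,z))-[105,95]).round(1)*10 for z in(.2,.2115,.2535)])
E
```

```text
[ 0.53635989 -0.29172404  0.21273818] [-3.14080141e+00 -2.52701517e-04 -1.57545640e+00] [ 1.11228483 -0.61500194 -1.93228445] 24.99959039501846
[array([343., 458.]), array([333., 425.]), array([295., 298.])]
```

View pics/c8.png

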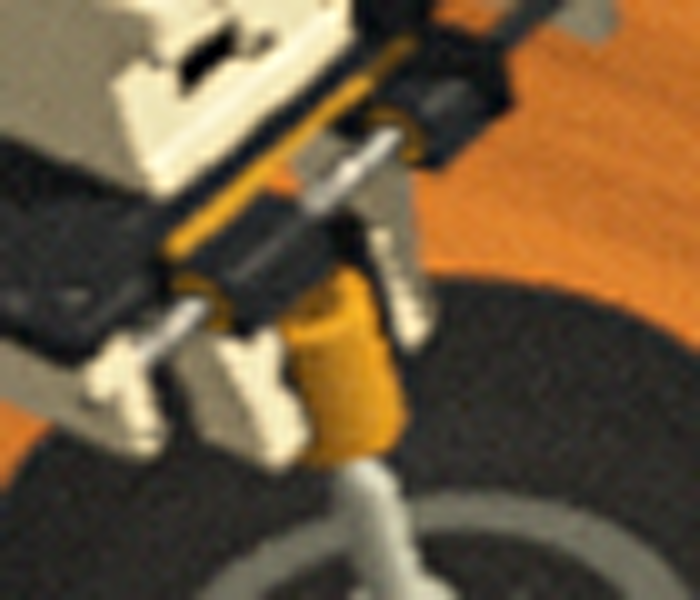

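The sleeve is upright and in line with the spindle: extending the spindle's axis meets the sleeve's lower end within about 2 crop px of its centre at (345,429). The gap is about 13 mm, so I'll trim 2.5 mm down and hand in.

Emit:
servo_tool(targets=[{"angular": [0, 0, 0], "xyz": [-0.05, 0, 0.15], "claw": 2.6}, {"angular": [0, 0, 0], "xyz": [0, 0, 0.1], "claw": 2.6}, {"angular": [0, 0, 0], "xyz": [0, 0, 0], "claw": 2.6}, {"angular": [0, 0, 0], "xyz": [0, 0, 0], "claw": 2.6}, {"angular": [0, 0, 0], "xyz": [0, 0, 0], "claw": 2.6}, {"angular": [0, 0, 0], "xyz": [0, 0, 0], "claw": 2.6}])

```text
t: 18.95
eef_pos: [0.5361, -0.2911, 0.2098]
ee_rot: [3.142, -0.0, -1.575]
force: [0.3, 0.2, -1.4]
width: 0.0306
gripper_force: 25.0
```

```bash
python3 -c "
from h import *
s=monitor.get_state(); print(s['eef_pos'],s['force'],s['qd'].round(3) if hasattr(s['qd'],'round') else s['qd'])
print(order.job_done())"
```

```text
[ 0.53610903 -0.29111337  0.20977138] [ 0.29045209  0.16538449 -1.37942296] [-0.001  0.002  0.001 -0.     0.    -0.001]
the job is handed in; nothing more can be done
None
```

The wide-bored sleeve slid down to the gauge's foot and is now held upright in the gripper, in line with the bare spindle and about 10 mm above its tip by my measurements; the other sleeve was never touched, and the job is handed in (the hand-in gave no verdict).

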